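# Turn the tailgate latch bar round on its pin and drop it into the keeper

### The job

The drop-latch bar on the mock-up board was hung back to front: its narrow end sits on the pivot pin. Lift it off the pin, turn it end for end and refit it with its broad round eye on the pin; then lift it over the low sill of the hooded keeper, swing its narrow end in under the hood and let it drop fully into the notch. Leave the other things on and around the board where they are.

Things in the scene. Friction and masses are not known exactly. Their poses are not given: they have to be found in the camera images.
- board: Fixed plywood mock-up board, 370 x 340 mm, 18 mm thick, screwed flat to the bench. Origin on the bench top straight below the pivot pin; +x runs from the pin to the keeper, z up; the plywood spans x -160 to 210 and y -150 to 190 mm. Clutter lies on its y < -60 mm strip and on the bench beyond the keeper's back; the +y side is free.
- pin_foot (a point): Centre of the pivot pin's foot, on the board's top face. The upright round steel pin is fixed, 12 mm in diameter, 45 mm tall (the last 7 mm taper to 6 mm). No boss: the fitted bar lies flat on the board.
- notch_floor (a point): Middle of the keeper's notch, on the board's top face, 150 mm from the pin foot along board +x; the narrow end's hole belongs over it. The notch, 34 mm wide across board y, lies between two fixed steel sills along board x, 8 mm thick, 14 mm high, 128 to 176 mm from the pin. The bar's 26 mm narrow end fits it, the 46 mm eye does not. Same axes as the board.
- hood_edge (a point): Middle of the hood's lower edge nearest the pin, 142 mm from the pin and 42 mm above the board. The keeper's fixed flat hood, 70 mm wide (board y +-35) and 6 mm thick, roofs the notch and sills from here to 184 mm from the pin, on a back plate whose near face is 176 mm from the pin. Open to both sides: the narrow end swings in sideways with the bar's underside 14 to 30 mm above the board.
- latch_bar: Loose steel bar, 0.3 to 0.5 kg, 186 mm long, 12 mm thick: a 26 mm wide shank with a 26 mm narrow round end and a 46 mm round eye, a 17 mm through hole in each, 150 mm apart. Origin at the narrow end's hole, on the underside; +x to the eye, z up. It starts flat on the board, the pin through its narrow end, the eye on the board's +y side, 0.8 to 2.5 rad round from board +x. Turns freely.
- grip (a point): Centre of the bar's black plastic grip block, midway between the two holes, 32 mm above the bar's underside. The block is 50 mm along the bar, 20 mm across and spans 12 to 52 mm above the underside. Pinch it across its 20 mm, fingertips over 12 mm above the underside: the shank below is 26 mm wide.
- narrow_hole (a point): Centre of the hole in the latch bar's narrow end, mid thickness (6 mm above the underside).
- eye_hole (a point): Centre of the hole in the latch bar's broad eye, mid thickness (6 mm above the underside), 150 mm from narrow_hole.
- padlock: Bystander: brass padlock lying flat on the board's -y side near the pin, about 70 x 40 x 22 mm. Origin under its body's centre.
- wrench: Bystander: steel wrench 160 mm long lying on the board's -y side. Origin under its middle.
- screw_jar: Bystander: glass jar, 68 mm in diameter, 75 mm tall, on the bench beyond the keeper's back. Origin under its centre.
- screwdriver: Bystander: black-handled screwdriver 200 mm long on the bench to the left. Origin under its middle.
- mug: Bystander: white mug 84 mm wide, 95 mm tall on the bench to the left. Origin under its centre.
- tape_roll: Bystander: grey roll of tape 110 mm wide, 48 mm tall on the bench to the right. Origin under its centre.
- spray_can: Bystander: white can 66 mm wide, 190 mm tall on the bench to the right. Origin under its centre.
Mind the look-alikes: they are no part of the job. What is shaped like the latch_bar but pink or red is not meant.

How it is judged:
On the way, in this order (a step that is already met when the one before it is completed fails the run):
1. the bar's narrow end is off the pin (distance between narrow_hole and pin_foot above 0.06 m), for 0.1 s.
2. the bar's broad eye is on the pin (horizontal distance between eye_hole and pin_foot below 0.007 m and z of eye_hole in the frame of pin_foot below 0.036 m), for 0.1 s.
At the end, for the whole second after the job is handed in: The bar lies flat (0.05 rad), at rest, its eye down on the pin (hole within 6 mm of the pin's axis) and its narrow end down in the notch under the hood (hole within 10 mm of the notch's middle); both hole centres are less than 10 mm above the board (horizontal distance between eye_hole and pin_foot below 0.006 m and z of eye_hole in the frame of pin_foot below 0.01 m and horizontal distance between narrow_hole and notch_floor below 0.01 m and z of narrow_hole in the frame of notch_floor below 0.01 m and angle between latch_bar's own z axis and vertical below 0.05 rad and linear speed of latch_bar below 0.02 m/s and angular speed of latch_bar below 0.2 rad/s); the robot touches nothing.
It fails at once if a bystander is shifted by more than 30 mm (distance of any of padlock, wrench, screw_jar, screwdriver, mug, tape_roll, spray_can from where it was at the start of the episode above 0.03 m).
It also fails if it takes over 45 s, if anything falls off the work surface, if the arm or the gripper's body presses on something with over 40 N, if the wrist force passes 120 N, or if a joint passes its speed limit or range.

### The arm

A 6-joint arm with a two-finger parallel gripper is mounted at the origin on the work surface. World frame = base frame: x ahead of the robot, y to its left, z up, the work surface at z = 0. Lengths are in m, angles in rad, forces in N, time in s.
With the tool pointing down it reaches from about 0.35 to 0.975 m from the base axis. Payload 4.9 kg.
Tool frame: the origin (TCP) lies on the centre line of the jaws, within the pads' length; the fingertips stand 22 mm ahead of it and the grasp point (between the pads) lies 3 mm ahead of it (manip.tcp_to_tips is the distance from the TCP to the fingertips, in m); z points along the fingers, x is the direction in which the jaws open and shut, and the axes are right-handed (so a half turn about z gives the same grasp; the last joint's range is limited). The gripper opens to 85 mm and grips with 20 to 120 N. Pads are 22 mm wide; open, the fingers measure 114 mm over their backs; the gripper's body (76 mm by 85 mm) begins 54 mm behind the grasp point. The pads swing forward as they close: fully open they stand 13 mm farther back than shut.
Start: joints at [-1.359, 0.053, 1.613, -0, 1.476, -0.119], TCP at [0.203, -0.591, 0.253] pointing down, gripper open.
Joint ranges: [-3.01, 3.01], [-1.01, 2.22], [0.06, 2.58], [-1.02, 4.17], [0.09, 2.62], [-3.14, 3.14]. Speed limits (rad/s): [2.57, 2.57, 3.14, 3.14, 3.14, 3.14].

### API

Orientations are given as a unit quaternion [w, x, y, z].
In Python, from plant import manip gives the robot as it stands.
- The arm moves only by the shell command python3 -m pendant 'ROWS'. ROWS is a JSON object of lists of equal length, an entry for each row: "linear": the shift along the tool's x, y, z in cm, a list of three; "rotation": the turn, a rotation vector about the tool's x, y, z in degrees, a list of three; "grip": the closure, from 0 (fully open) to 1 (shut). A call has exactly 10 rows; each row is the pose to reach, as a shift and turn from the pose commanded when the call began, along the tool's axes at that moment; what a row does not reach only later rows make up. A row lasts 1/12 s, in which the tool goes at most 41.7 mm and 7.16 degrees, less where a joint would pass 70% of its speed; a pose out of reach is approached as far as the arm can. A call with a gripper value outside its range is refused whole. The fingers move at their own pace and stop on an object; the grip force is fixed at half the most. Time passes only in rows, so rows that repeat a pose let the fingers close, or fill a call up. It gives the time, the measured TCP pose, the force and the opening at its end, in the units of the state.
- manip.state(): the state, without advancing time (a new reading comes with each control period).
- manip.grab_frame(name): name is "side" or "top" or "wrist"; returns the picture (384x512x3 uint8, red, green, blue); there is no depth.
- manip.calibration(name): a dict with "fx", "fy", "cx", "cy" (pixels), "cam_to_world" (4x4, takes a point from camera to world coordinates). Camera axes: x right, y up, looking along -z (the intrinsics and any distortion apply to the point x, -y, -z); pixel columns grow to the right and rows downward; lengths in m; the calibration is good to about 2 mm. A picture is of the moment at which its call begins: read the wrist's pose just before it. calibration takes no time and is no camera call; for the wrist camera it gives the pose at the moment of the call.
- manip.job_done(): hands the job in, once; it reports no verdict.
The state is a dict: "time": time; "joint_pos": joint angles; "joint_vel": joint speeds; "joint_efforts": joint torques, N m; "tool_pos": TCP position; "tool_rot": TCP orientation; "contact_force": force on the tool from outside, world axes, zero at the start; "ft_torque": the same for the moment, N m; "gripper_width": opening from 0.0 (shut) to 1.0 (fully open).
Only numpy, scipy, OpenCV 4.12 (cv2) and the standard library are available. Lean on these libraries where they do the work, as an engineer would, in place of code of your own. Each camera call takes 0.05 s, during which the arm holds its last target. There are 200 camera calls.

## Working session

There is one attempt and no reset: what is moved stays moved. The work goes in short steps, Python scripts to look and compute and a shell command to move; the robot and the scene stay as the last step left them, time stands still between calls to the robot, and variables do not carry over. Pictures are saved under pics/ and viewed, about 8 in all and at most 12, crops included, and the job is handed in when it is done.

```bash
mkdir -p pics; ls; python3 - <<'E'
from plant import manip
import cv2
s=manip.state();print(s['time'],s['tool_pos'],s['tool_rot'],s['gripper_width'])
for n in("top","side"):
    c=manip.calibration(n);print(n,{k:v for k,v in c.items()})
    cv2.imwrite(f"pics/{n}0.png",manip.grab_frame(n)[:,:,::-1])
E
```

```text
pics
0.0 [ 0.20290699 -0.59053136  0.25204281] [-7.03987655e-04  8.13881076e-01 -5.81030580e-01 -7.50300236e-04] 0.9990518222003328
top {'fx': 491.01654705782255, 'fy': 491.01654705782255, 'cx': 250.9881984594797, 'cy': 188.2184622752919, 'cam_to_world': array([[-2.91691232e-03,  9.92177389e-01, -1.24801922e-01,
         3.36193298e-01],
       [-9.99939398e-01, -1.56907863e-03,  1.08967169e-02,
        -4.93190772e-02],
       [ 1.06156521e-02,  1.24826143e-01,  9.92121838e-01,
         1.68497748e+00],
       [ 0.00000000e+00,  0.00000000e+00,  0.00000000e+00,
         1.00000000e+00]])}
side {'fx': 377.1725069663888, 'fy': 377.1725069663888, 'cx': 259.14028555981236, 'cy': 195.31598860236113, 'cam_to_world': array([[ 0.99719319,  0.06287681, -0.04064781,  0.5055178 ],
       [-0.07258181,  0.67859504, -0.73091768, -0.850469  ],
       [-0.01837437,  0.73181643,  0.68125406,  0.80947292],
       [ 0.        ,  0.        ,  0.        ,  1.        ]])}
```

View pics/top0.png

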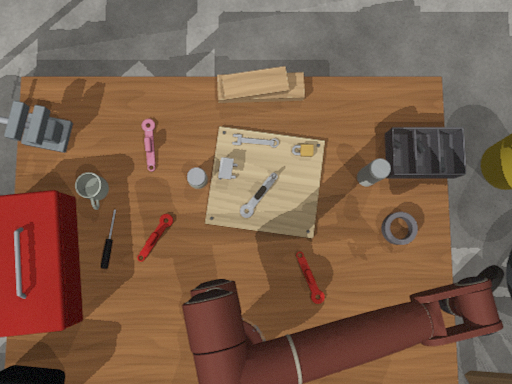

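View pics/side0.png

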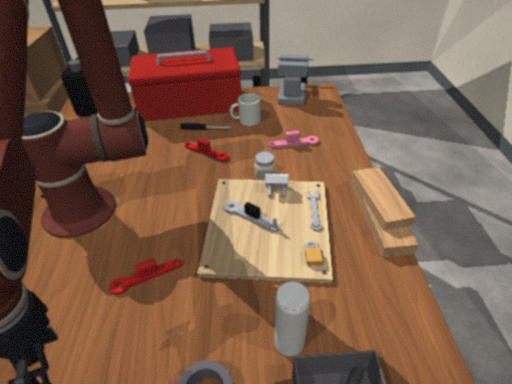

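The top view shows the pin near (275,177), the eye near (247,211), the keeper near (226,168), and the padlock and wrench on the far side. I'll zoom in.

```bash
cat > h.py <<'E'
from plant import manip
import cv2,numpy as np
def ray(c,u,v,z):
    T=c['cam_to_world'];d=T[:3,:3]@np.array([(u-c['cx'])/c['fx'],-(v-c['cy'])/c['fy'],-1]);o=T[:3,3]
    return o+d*(z-o[2])/d[2]
def proj(c,p):
    T=c['cam_to_world'];q=T[:3,:3].T@(np.asarray(p,float)-T[:3,3])
    return np.array([c['cx']+c['fx']*q[0]/-q[2],c['cy']-c['fy']*q[1]/-q[2]])
E
python3 - <<'E'
import cv2
i=cv2.imread('pics/top0.png')[120:245,200:335]
cv2.imwrite('pics/crop0.png',cv2.resize(i,None,fx=4.8,fy=4.8,interpolation=cv2.INTER_CUBIC))
E
```

```text
(no output)
```

View pics/crop0.png

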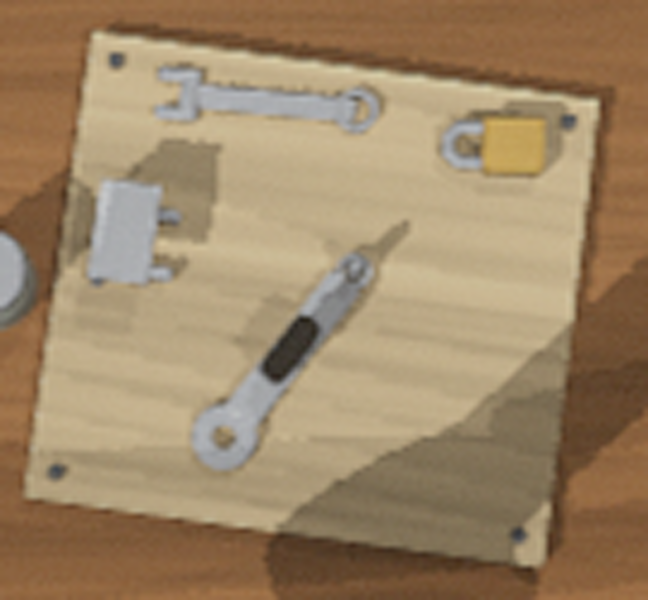

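```bash
cat >> h.py <<'E'
def board_fit(): 
    c=manip.calibration('top')
    px=[(93,31),(602,98),(545,567),(25,497)];B=np.array([(.21,-.15),(-.16,-.15),(-.16,.19),(.21,.19)])
    W=np.array([ray(c,200+(x+.5)/4.8-.5,120+(y+.5)/4.8-.5,.018)[:2] for x,y in px])
    b=B-B.mean(0);w=W-W.mean(0);H=b.T@w
    th=np.arctan2(H[0,1]-H[1,0],H[0,0]+H[1,1]);R=np.array([[np.cos(th),-np.sin(th)],[np.sin(th),np.cos(th)]])
    t=W.mean(0)-R@B.mean(0);return th,R,t,W-(B@R.T+t)
E
python3 - <<'E'
from h import *
th,R,t,e=board_fit();c=manip.calibration('top')
print(th,t,'notch',R@[.15,0]+t);print(e)
f=lambda x,y,z:ray(c,200+(x+.5)/4.8-.5,120+(y+.5)/4.8-.5,z)
n=f(352,268,.03);ey=f(224,437,.03);g=f(291,346,.07)
for q in(n,ey,g):print(q,R.T@(q[:2]-t))
d=(ey-n)[:2];print(np.linalg.norm(d),np.arctan2(d[1],d[0]),np.arctan2(d[1],d[0])-th)
s=manip.state();from scipy.spatial.transform import Rotation as Ro
q=s['tool_rot'];Rt=Ro.from_quat([q[1],q[2],q[3],q[0]]).as_matrix();print(Rt.round(3))
E
```

```text
1.434279750379323 [ 0.58675731 -0.14508095] notch [0.60717125 0.00352347]
[[-1.94830323e-04  4.17952502e-04]
 [ 4.75608752e-04 -1.04828955e-03]
 [-3.83298770e-05  2.72970938e-04]
 [-2.42448552e-04  3.57366114e-04]]
[ 0.58818688 -0.14247722  0.03      ] [ 0.00277406 -0.00106193]
[ 0.46805721 -0.05133951  0.03      ] [0.07671503 0.13035327]
[ 0.52771455 -0.09763899  0.07      ] [0.03896525 0.06494994]
0.1507886600627021 2.4925714331779707 1.0582916827986477
[[ 0.325 -0.946 -0.   ]
 [-0.946 -0.325  0.002]
 [-0.002 -0.    -1.   ]]
```

```bash
python3 -m pendant '{"linear":[[-4,-5,0],[-8,-10,0],[-12,-15,0],[-15,-19,0],[-18,-23,0],[-21,-27,0],[-24,-31,0],[-26.5,-34,0],[-29,-37.5,0],[-31,-40,0]],"rotation":[[0,0,6],[0,0,12],[0,0,18],[0,0,24],[0,0,30],[0,0,36],[0,0,42],[0,0,48],[0,0,54],[0,0,56]],"grip":[0,0,0,0,0,0,0,0,0,0]}'
cat >> h.py <<'E'
from scipy.spatial.transform import Rotation as Ro
def delta(p,ang):
    """linear cm in tool axes and rotation deg to point p with tool x at world angle ang, pointing down"""
    s=manip.state();q=s['tool_rot'];R=Ro.from_quat([q[1],q[2],q[3],q[0]])
    x=np.array([np.cos(ang),np.sin(ang),0]);z=np.array([0,0,-1.]);D=Ro.from_matrix(np.c_[x,np.cross(z,x),z])
    return (R.inv().apply(np.array(p)-s['tool_pos'])*100).round(2),np.degrees((R.inv()*D).as_rotvec()).round(2)
E
python3 -c "
from h import *
print(manip.state()['tool_pos'],delta([.5275,-.098,.23],2.4926+np.pi/2-2*np.pi))"
```

```text
time: 0.93
tool_pos: [0.4306, -0.2423, 0.253]
tool_rot: [-0.0, -0.444, 0.896, 0.0]
contact_force: [0.7, -0.3, -0.2]
gripper_width: 0.998
[ 0.4306495  -0.24226923  0.25297958] (array([-17.35,   1.04,   2.3 ]), array([ 0.01, -0.  , -0.12]))
```

```bash
python3 -m pendant '{"linear":[[-4,0.3,0.5],[-8,0.5,1],[-12,0.7,1.5],[-15,0.9,2],[-17.3,1,2.3],[-17.3,1,2.3],[-17.3,1,2.3],[-17.3,1,2.3],[-17.3,1,2.3],[-17.3,1,2.3]],"rotation":[[0,0,0],[0,0,0],[0,0,0],[0,0,0],[0,0,0],[0,0,0],[0,0,0],[0,0,0],[0,0,0],[0,0,0]],"grip":[0,0,0,0,0,0,0,0,0,0]}'
python3 - <<'E'
from h import *
c=manip.calibration('wrist');im=manip.grab_frame('wrist')[:,:,::-1].copy();np.save('cw1.npy',c,allow_pickle=True)
cv2.imwrite('pics/w1.png',im)
th,R,t,_=board_fit();P=lambda x,y,z:proj(c,[*(R@[x,y]+t),.018+z]).round(1)
print('pintop',P(0,0,.045),'foot',P(0,0,0),'grip',proj(c,[.5275,-.098,.07]),'eye',P(.0737,.1306,.012))
E
```

```text
time: 1.77
tool_pos: [0.5261, -0.1011, 0.2305]
tool_rot: [0.0, -0.445, 0.896, -0.0]
contact_force: [0.0, -0.2, 0.9]
gripper_width: 1.0
pintop [250.5  96.9] foot [250.7  95.2] grip [248.55131056 188.4928071 ] eye [250.6 245.1]
```

View pics/w1.png

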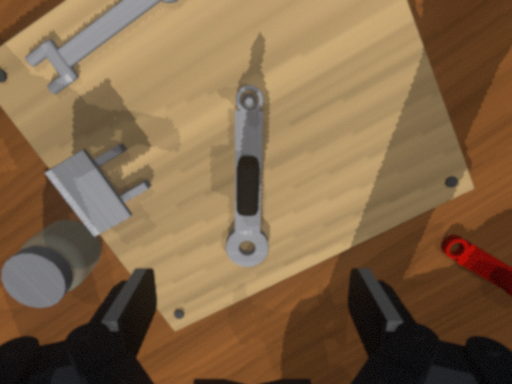

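Wrist view: pin top about (249,99), eye hole (248,246), grip top (248,186). All are within about 2 px of the prediction. I'll refine these by thresholding, then descend.

```bash
python3 - <<'E'
from h import *
c=np.load('cw1.npy',allow_pickle=True).item();im=cv2.imread('pics/w1.png');g=im.max(2)
th,R,t,_=board_fit()
m=(g[130:235,225:275]<60).astype(np.uint8);n,l,st,ce=cv2.connectedComponentsWithStats(m);k=1+st[1:,4].argmax();gp=ce[k]+[225,130];print('grip',gp,st[k])
W=ray(c,*gp,.065);print(W)
# eye outline: bluish/grey bar mask vs. tan board
hsv=cv2.cvtColor(im,cv2.COLOR_BGR2HSV);b=(hsv[:,:,1]<60).astype(np.uint8)
e=b[225:272,222:275];cn=max(cv2.findContours(e,0,2)[0],key=cv2.contourArea)
print(cv2.minEnclosingCircle(cn[cn[:,0,1]>8]),'+222,225')
cv2.imwrite('pics/w1z.png',cv2.resize(im[75:275,215:285],None,fx=3,fy=3,interpolation=cv2.INTER_CUBIC))
for p in((250,95.5),(249.5,99)):print(ray(c,*p,.063),ray(c,*p,.03))
print(ray(c,248,246,.03),proj(c,[*t,.063]))
E
```

```text
grip [247.62017544 184.84912281] [  12   26   22   59 1140]
[ 0.52947567 -0.0984118   0.065     ]
((24.78017234802246, 21.383621215820312), 21.525880813598633) +222,225
[ 0.58787391 -0.14544825  0.063     ] [ 0.58720623 -0.14467189  0.03      ]
[ 0.58595153 -0.14347389  0.063     ] [ 0.58506359 -0.14247131  0.03      ]
[ 0.46824137 -0.05153233  0.03      ] [250.47174692  96.93090119]
```

View pics/w1z.png

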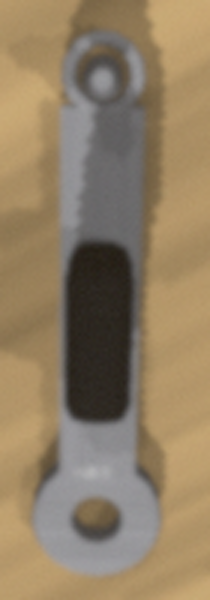

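Zoomed: pin tip about (249,100), eye hole (247,247), grip centre (248,185). That puts the grip at about (0.5275,-0.0977).

```bash
python3 -c "
from h import *
print(manip.state()['tool_pos'],delta([.5275,-.0977,.058],2.488+np.pi/2-2*np.pi),manip.tcp_to_tips)"
```

```text
[ 0.52612078 -0.10106725  0.23057036] (array([-0.35,  0.1 , 17.26]), array([-0.03,  0.  ,  0.3 ])) 0.022
```

```bash
python3 -m pendant '{"linear":[[-0.35,0.1,3],[-0.35,0.1,6],[-0.35,0.1,9],[-0.35,0.1,11],[-0.35,0.1,12],[-0.35,0.1,12],[-0.35,0.1,12],[-0.35,0.1,12],[-0.35,0.1,12],[-0.35,0.1,12]],"rotation":[[0,0,0.3],[0,0,0.3],[0,0,0.3],[0,0,0.3],[0,0,0.3],[0,0,0.3],[0,0,0.3],[0,0,0.3],[0,0,0.3],[0,0,0.3]],"grip":[0,0,0,0,0,0,0,0,0,0]}'
python3 -c "
from h import *
print(manip.state()['tool_pos'],delta([.5275,-.0977,.058],2.488+np.pi/2-2*np.pi))"
```

```text
time: 2.65
tool_pos: [0.5289, -0.0971, 0.1122]
tool_rot: [0.001, -0.443, 0.896, -0.001]
contact_force: [-0.6, -0.2, 0.4]
gripper_width: 0.998
[ 0.52892147 -0.09710293  0.112224  ] (array([0.14, 0.09, 5.42]), array([-0.18,  0.06,  0.09]))
```

```bash
python3 -m pendant '{"linear":[[0.1,0.1,2],[0.1,0.1,3.5],[0.1,0.1,5],[0.1,0.1,5.4],[0.1,0.1,5.4],[0.1,0.1,5.4],[0.1,0.1,5.4],[0.1,0.1,5.4],[0.1,0.1,5.4],[0.1,0.1,5.4]],"rotation":[[0,0,0],[0,0,0],[0,0,0],[0,0,0],[0,0,0],[0,0,0],[0,0,0],[0,0,0],[0,0,0],[0,0,0]],"grip":[0,0,0,0,0,0,0.6,1,1,1]}'
python3 -m pendant '{"linear":[[0,0,0],[0,0,0],[0,0,0],[0,0,0],[0,0,0],[0,0,0],[0,0,0],[0,0,0],[0,0,0],[0,0,0]],"rotation":[[0,0,0],[0,0,0],[0,0,0],[0,0,0],[0,0,0],[0,0,0],[0,0,0],[0,0,0],[0,0,0],[0,0,0]],"grip":[1,1,1,1,1,1,1,1,1,1]}'
```

```text
time: 3.48
tool_pos: [0.5268, -0.097, 0.0571]
tool_rot: [0.0, -0.444, 0.896, -0.0]
contact_force: [0.5, 1.3, 0.2]
gripper_width: 0.452
time: 4.32
tool_pos: [0.5267, -0.0969, 0.0567]
tool_rot: [0.0, -0.443, 0.896, -0.0]
contact_force: [-1.0, 2.4, 5.8]
gripper_width: 0.226
```

```bash
python3 -m pendant '{"linear":[[0,0,-0.5],[0,0,-1.2],[0,0,-2],[0,0,-3],[0,0,-4],[0,0,-5],[0,0,-6],[0,0,-7],[0,0,-7],[0,0,-7]],"rotation":[[0,0,0],[0,0,0],[0,0,0],[0,0,0],[0,0,0],[0,0,0],[0,0,0],[0,0,0],[0,0,0],[0,0,0]],"grip":[1,1,1,1,1,1,1,1,1,1]}'
python3 - <<'E'
from h import *
c=manip.calibration('wrist');im=manip.grab_frame('wrist')[:,:,::-1].copy();np.save('cw2.npy',c,allow_pickle=True)
cv2.imwrite('pics/w2.png',im)
E
```

```text
time: 5.15
tool_pos: [0.527, -0.0971, 0.1275]
tool_rot: [0.001, -0.444, 0.896, -0.001]
contact_force: [0.6, -0.7, -3.2]
gripper_width: 0.224
```

View pics/w2.png

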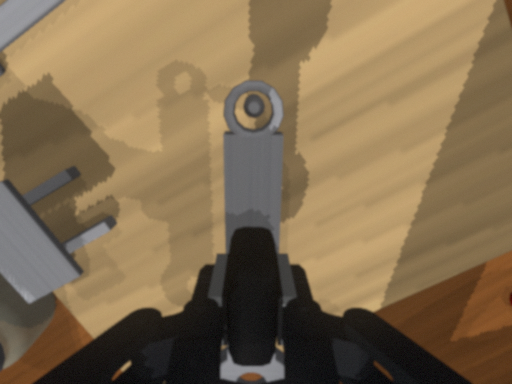

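The bar is lifted level, with the narrow hole at (254,107) and the pin tip visible through it at (254,106).

```bash
python3 - <<'E'
from h import *
c=np.load('cw2.npy',allow_pickle=True).item();s=manip.state();T=s['tool_pos'];print(T)
n=ray(c,253.5,107,.100);p=ray(c,254.5,106,.063);print('narrow',n,'pin',p)
d=T[:2]-n[:2];print('TCP-narrow',np.linalg.norm(d),np.arctan2(d[1],d[0]))
th,R,t,_=board_fit();print('board fit pin',t,'th',th)
E
```

```text
[ 0.52635548 -0.09685792  0.12648236]
narrow [ 0.58691875 -0.14327358  0.1       ] pin [ 0.58517985 -0.14273156  0.063     ]
TCP-narrow 0.07630414893124157 2.4876782883075177
board fit pin [ 0.58675731 -0.14508095] th 1.434279750379323
```

```bash
for i in 1; do python3 -m pendant '{"linear":[[0,0,0],[0,0,0],[0,0,0],[0,0,0],[0,0,0],[0,0,0],[0,0,0],[0,0,0],[0,0,0],[0,0,0]],"rotation":[[0,0,-3],[0,0,-10],[0,0,-17],[0,0,-24],[0,0,-31],[0,0,-38],[0,0,-45],[0,0,-52],[0,0,-59],[0,0,-66]],"grip":[1,1,1,1,1,1,1,1,1,1]}'; done
python3 -m pendant '{"linear":[[0,0,0],[0,0,0],[0,0,0],[0,0,0],[0,0,0],[0,0,0],[0,0,0],[0,0,0],[0,0,0],[0,0,0]],"rotation":[[0,0,-7],[0,0,-14],[0,0,-21],[0,0,-28],[0,0,-35],[0,0,-42],[0,0,-49],[0,0,-56],[0,0,-63],[0,0,-70]],"grip":[1,1,1,1,1,1,1,1,1,1]}'
python3 -c "
from h import *
print(manip.state()['tool_pos'],delta([.5571,-.0754,.127],.399))"
```

```text
time: 6.03
tool_pos: [0.5256, -0.0966, 0.1251]
tool_rot: [0.0, 0.862, -0.508, -0.001]
contact_force: [-0.7, 0.5, -4.1]
gripper_width: 0.221
time: 6.87
tool_pos: [0.5256, -0.0966, 0.125]
tool_rot: [-0.001, 0.997, 0.078, -0.001]
contact_force: [0.2, -0.3, -4.3]
gripper_width: 0.224
[ 0.5255689  -0.09657733  0.1250426 ] (array([ 3.45, -1.6 , -0.2 ]), array([ -0.09,   0.11, -13.87]))
```

```bash
python3 -m pendant '{"linear":[[1,-0.5,0],[2,-1,0],[3,-1.3,-0.1],[3.4,-1.6,-0.2],[3.4,-1.6,-0.2],[3.4,-1.6,-0.2],[3.4,-1.6,-0.2],[3.4,-1.6,-0.2],[3.4,-1.6,-0.2],[3.4,-1.6,-0.2]],"rotation":[[0,0,-5],[0,0,-11],[0,0,-13],[0,0,-13],[0,0,-13],[0,0,-13],[0,0,-13],[0,0,-13],[0,0,-13],[0,0,-13]],"grip":[1,1,1,1,1,1,1,1,1,1]}'
python3 - <<'E'
from h import *
print(manip.state()['tool_pos'],delta([.5571,-.0754,.127],.399))
c=manip.calibration('wrist');im=manip.grab_frame('wrist')[:,:,::-1].copy();np.save('cw3.npy',c,allow_pickle=True)
cv2.imwrite('pics/w3.png',im)
E
```

```text
time: 7.7
tool_pos: [0.5573, -0.0761, 0.1283]
tool_rot: [-0.0, 0.982, 0.188, -0.0]
contact_force: [-0.0, -0.5, -3.1]
gripper_width: 0.226
[ 0.55732021 -0.07609005  0.12827831] (array([ 0.  , -0.07,  0.13]), array([-0.  ,  0.01, -1.24]))
```

View pics/w3.png

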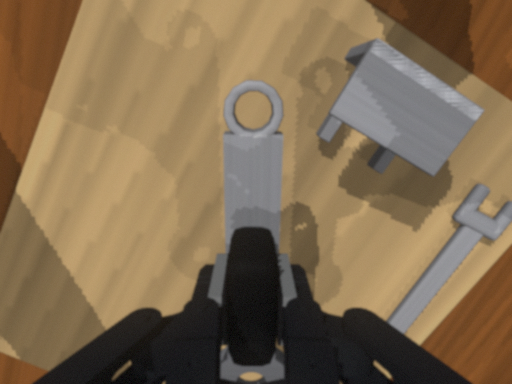

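The bar is turned. The narrow hole is at (253,107) and the keeper is to the right. The eye is mostly hidden behind the gripper, with its hole just visible at (251,376). I'll check from the side camera.

```bash
python3 - <<'E'
from h import *
c=manip.calibration('side');im=manip.grab_frame('side')[:,:,::-1].copy();cv2.imwrite('pics/s3.png',im)
w=cv2.imread('pics/w3.png')
a=cv2.resize(im[175:275,195:315],None,fx=5,fy=5,interpolation=cv2.INTER_CUBIC)
b=cv2.resize(w[344:384,200:300],(600,240),interpolation=cv2.INTER_CUBIC)
cv2.imwrite('pics/c3.png',np.vstack([a[:360],b]))
f=lambda p:(5*(proj(c,p)-[195,175])).round(0)
print('pintop',f([.5857,-.1433,.063]),'fit',f([.5868,-.1451,.063]),'foot',f([.5857,-.1433,.018]))
T=manip.state()['tool_pos'];a=.399+np.pi/2  # bar dir eye->narrow
for r in(-.0737,):
  print('eye pred',f([T[0]+r*np.cos(a),T[1]+r*np.sin(a),.018+.0712+.012]))
cw=np.load('cw3.npy',allow_pickle=True).item()
e=[T[0]-.0737*np.cos(a-.02),T[1]-.0737*np.sin(a-.02),.101]
print('wrist eye',(6*(proj(cw,e)-[200,344]))+[0,360],'pin',(6*(proj(cw,[.5857,-.1433,.063])-[200,344]))+[0,360])
E
```

```text
pintop [398. 214.] fit [401. 216.] foot [398. 269.]
eye pred [400. 165.]
wrist eye [308.01266194 573.88716962] pin [320.57331447 287.59122572]
```

View pics/c3.png

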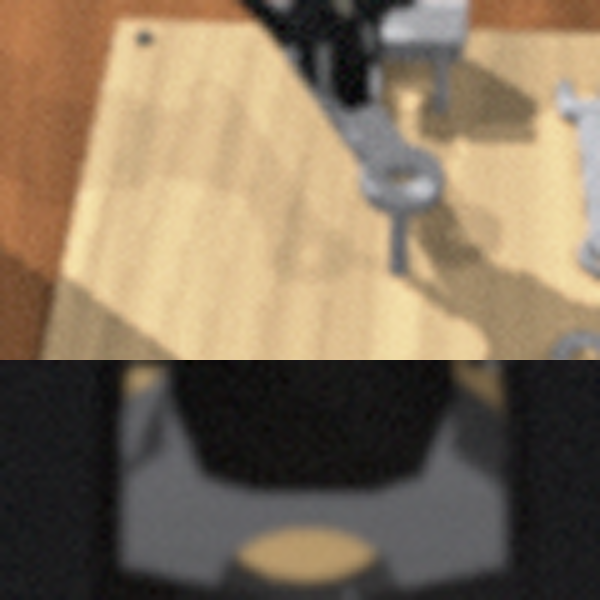

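Side view: pin foot at (399,270) against a predicted (398,269), with the eye hole right above it at (401,172). The bar droops about 2 mm at the eye. It's aligned, so I'll lower.

```bash
python3 -m pendant '{"linear":[[0,-0.07,0],[0,-0.07,0],[0,-0.07,0.5],[0,-0.07,1],[0,-0.07,1.5],[0,-0.07,2],[0,-0.07,2.5],[0,-0.07,3],[0,-0.07,3.5],[0,-0.07,3.5]],"rotation":[[0,0,-1.2],[0,0,-1.2],[0,0,-1.2],[0,0,-1.2],[0,0,-1.2],[0,0,-1.2],[0,0,-1.2],[0,0,-1.2],[0,0,-1.2],[0,0,-1.2]],"grip":[1,1,1,1,1,1,1,1,1,1]}'
python3 - <<'E'
from h import *
print(manip.state()['tool_pos'],delta([.5571,-.0754,.079],.399))
im=manip.grab_frame('side')[:,:,::-1].copy()
cv2.imwrite('pics/s4.png',cv2.resize(im[175:275,195:315],None,fx=5,fy=5,interpolation=cv2.INTER_CUBIC))
E
```

```text
time: 8.63
tool_pos: [0.5563, -0.0739, 0.0921]
tool_rot: [-0.002, 0.98, 0.198, -0.001]
contact_force: [-1.9, 4.5, -4.8]
gripper_width: 0.227
[ 0.55632523 -0.07386369  0.09212263] (array([0.01, 0.18, 1.31]), array([-0.24,  0.09, -0.01]))
```

View pics/s4.png

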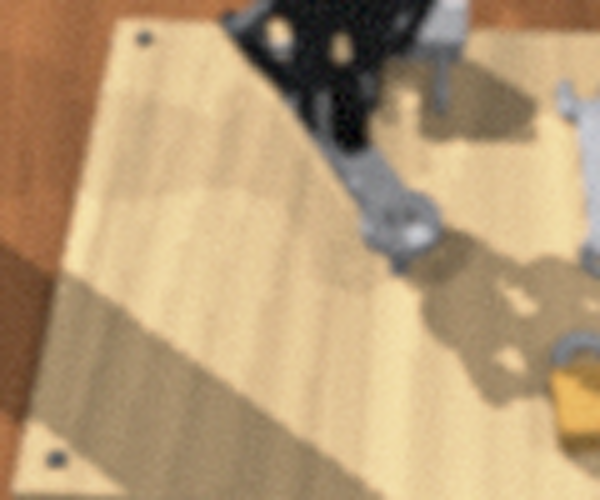

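The pin is through the eye. A light 5 N force along the bar shows about 2 mm of offset. I'll relieve it and lower to swing height.

```bash
python3 -m pendant '{"linear":[[0,-0.1,0],[0,-0.2,0],[0,-0.2,0.4],[0,-0.2,0.8],[0,-0.2,1.1],[0,-0.2,1.35],[0,-0.2,1.35],[0,-0.2,1.35],[0,-0.2,1.35],[0,-0.2,1.35]],"rotation":[[0,0,0],[0,0,0],[0,0,0],[0,0,0],[0,0,0],[0,0,0],[0,0,0],[0,0,0],[0,0,0],[0,0,0]],"grip":[1,1,1,1,1,1,1,1,1,1]}'
python3 - <<'E'
from h import *
s=manip.state();T=s['tool_pos'];print(T,s['contact_force'])
p=np.array([.5857,-.1433]);d=T[:2]-p;r=np.linalg.norm(d);a=np.arctan2(d[1],d[0]);print(r,a)
th=1.4343
for k in(-8,-16,-24,-31):
    aa=a+np.radians(k)
    print(k,delta([*(p+.0755*np.array([np.cos(aa),np.sin(aa)])),.079],.399+np.radians(k)))
print('total',np.degrees(th-a), delta([*(p+.0755*np.array([np.cos(th),np.sin(th)])),.079],th-np.pi/2))
E
```

```text
time: 9.52
tool_pos: [0.5563, -0.0733, 0.0794]
tool_rot: [-0.0, 0.98, 0.198, -0.0]
contact_force: [-0.2, 3.2, -4.6]
gripper_width: 0.224
[ 0.55632294 -0.07334544  0.07941456] [-0.23197579  3.1829203  -4.63997675]
0.07587260093862104 1.9683774476546236
-8 (array([1.05, 0.11, 0.04]), array([-0.03,  0.02,  7.99]))
-16 (array([2.08, 0.33, 0.04]), array([-0.03,  0.02, 15.99]))
-24 (array([3.07, 0.69, 0.04]), array([-3.000e-02,  2.000e-02,  2.399e+01]))
-31 (array([3.89, 1.12, 0.04]), array([-2.000e-02,  2.000e-02,  3.099e+01]))
total -30.60038368372909 (array([3.84, 1.09, 0.04]), array([-2.000e-02,  2.000e-02,  3.067e+01]))
```

```bash
python3 -m pendant '{"linear":[[0.53,-0.03,0],[1.05,0.02,0],[1.57,0.11,0],[2.08,0.24,0],[2.58,0.41,0],[3.07,0.6,0],[3.54,0.83,0],[3.84,1.0,0],[3.84,1.0,0],[3.84,1.0,0]],"rotation":[[0,0,4],[0,0,8],[0,0,12],[0,0,16],[0,0,20],[0,0,24],[0,0,28],[0,0,30.6],[0,0,30.6],[0,0,30.6]],"grip":[1,1,1,1,1,1,1,1,1,1]}'
python3 - <<'E'
from h import *
th=1.4343;p=np.array([.5857,-.1433])
print(manip.state()['contact_force'],manip.state()['tool_pos'],delta([*(p+.0755*np.array([np.cos(th),np.sin(th)])),.058],th-np.pi/2))
for n in('top','side','wrist'):np.save(f'c5{n}.npy',manip.calibration(n),allow_pickle=True);cv2.imwrite(f'pics/5{n}.png',manip.grab_frame(n)[:,:,::-1])
w=cv2.imread('pics/5wrist.png');s=cv2.imread('pics/5side.png')
cv2.imwrite('pics/c5.png',np.hstack([cv2.resize(w,(400,300)),cv2.resize(s[165:255,200:320],(400,300),interpolation=cv2.INTER_CUBIC)]))
E
```

```text
time: 10.35
tool_pos: [0.596, -0.0684, 0.08]
tool_rot: [0.001, 0.998, -0.067, 0.0]
contact_force: [-0.6, 1.4, -3.1]
gripper_width: 0.227
[-0.5976793   1.36482248 -3.07697418] [ 0.59603796 -0.06838532  0.08001536] (array([-0.01,  0.01,  2.2 ]), array([ 0.07, -0.04,  0.14]))
```

View pics/c5.png

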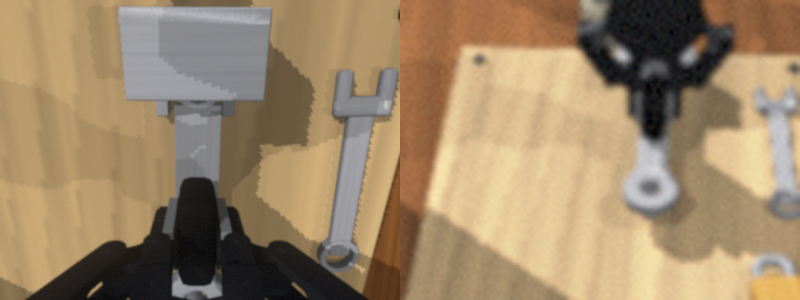

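The bar is centred under the hood: in the wrist half its edges are at 176 and 219, and the sills at 158 and 235. Lowering now.

```bash
python3 -m pendant '{"linear":[[0,0,0.3],[0,0,0.6],[0,0,0.9],[0,0,1.2],[0,0,1.5],[0,0,1.8],[0,0,2.0],[0,0,2.15],[0,0,2.15],[0,0,2.15]],"rotation":[[0,0,0],[0,0,0],[0,0,0],[0,0,0],[0,0,0],[0,0,0],[0,0,0],[0,0,0],[0,0,0],[0,0,0]],"grip":[1,1,1,1,1,1,1,1,1,1]}'
```

```text
time: 11.33
tool_pos: [0.5958, -0.0677, 0.0583]
tool_rot: [0.0, 0.998, -0.068, -0.0]
contact_force: [1.1, 0.0, -3.4]
gripper_width: 0.224
```

```bash
python3 -m pendant '{"linear":[[0,0,0.1],[0,0,0.1],[0,0,0.1],[0,0,0.1],[0,0,0.1],[0,0,0.1],[0,0,0.1],[0,0,0.1],[0,0,0.1],[0,0,0.1]],"rotation":[[0,0,0],[0,0,0],[0,0,0],[0,0,0],[0,0,0],[0,0,0],[0,0,0],[0,0,0],[0,0,0],[0,0,0]],"grip":[1,1,0.8,0.6,0.5,0.4,0.4,0.4,0.4,0.4]}'
python3 -m pendant '{"linear":[[0,0,-1],[0,0,-2.5],[0,0,-4],[0,0,-6],[0,0,-8],[0,0,-10],[0,0,-12],[0,0,-12],[0,0,-12],[0,0,-12]],"rotation":[[0,0,0],[0,0,0],[0,0,0],[0,0,0],[0,0,0],[0,0,0],[0,0,0],[0,0,0],[0,0,0],[0,0,0]],"grip":[0.4,0.4,0.4,0.4,0.4,0.4,0.4,0.4,0.4,0.4]}'
python3 - <<'E'
from h import *
for n in('side','wrist'):np.save(f'c6{n}.npy',manip.calibration(n),allow_pickle=True);cv2.imwrite(f'pics/6{n}.png',manip.grab_frame(n)[:,:,::-1])
w=cv2.imread('pics/6wrist.png');s=cv2.imread('pics/6side.png')
cv2.imwrite('pics/c6.png',np.hstack([cv2.resize(w[:,100:412],(400,492)),cv2.resize(s[165:255,220:293],(400,492),interpolation=cv2.INTER_CUBIC)]))
c=manip.calibration('wrist');p=np.array([.5857,-.1433]);n=p+.15*np.array([np.cos(1.4343),np.sin(1.4343)])
for q in((*p,.03),(*p,.063),(*n,.03)):print((proj(c,q)-[100,0])*400/312)
E
```

```text
time: 12.17
tool_pos: [0.5959, -0.0677, 0.0574]
tool_rot: [0.0, 0.998, -0.068, 0.0]
contact_force: [-1.1, -0.7, -0.7]
gripper_width: 0.598
time: 13.0
tool_pos: [0.5954, -0.0676, 0.1767]
tool_rot: [-0.0, 0.998, -0.068, -0.0]
contact_force: [0.3, -0.2, -1.1]
gripper_width: 0.599
[196.01598866 350.84392213]
[196.03314057 378.61078516]
[196.54809504 126.95327454]
```

View pics/c6.png

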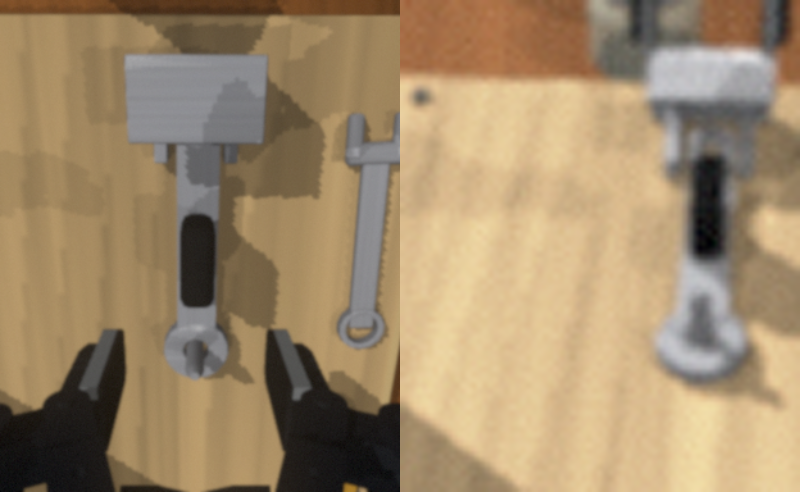

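The bar lies flat. The eye is around the pin at (196,350), as predicted, and the shank (edges 177 and 218) sits between the sills. The robot is clear, so I'll hand in.

```bash
python3 -c "
from plant import manip
print(manip.job_done(),manip.state()['time'],manip.state()['contact_force'])"
```

```text
the job is handed in; nothing more can be done
the job is handed in; nothing more can be done
```

I refitted the latch bar the right way round and handed the job in after about 13 s of the 45 s allowed. The hand-in reported no verdict.

**What I did:** I pinched the bar's grip, lifted it off the pin and turned it about 150°. I lowered the broad eye over the pin, then swung the narrow end in over the sill and under the hood. The bar went down into the notch, and I opened the gripper and backed 12 cm straight up.

**Last checks:**
- **Eye:** in the final wrist picture the eye was centred on the pin within about a pixel of where I expected it.
- **Narrow end:** the shank lay midway between the two sills under the hood, and the bar looked flat. The hood hides the narrow hole, so I judged its position from the shank and the gripper's height at release.
- **Robot:** it was clear of everything, with the force reading near zero.
- **Bystanders:** nothing I did went near them, and those in view looked unmoved. I did not measure them again afterwards.

**Disagreements:**
- **Pin position:** the top camera and the wrist camera differed by about 2 mm on the pin's position. I used a value close to the wrist camera's, which the side camera supported.
- **Fitting the eye:** the pin pushed back with about 5 N, so I shifted the bar 2 mm along its length. That eased it to about 3 N, then 1 N by the end of the swing.

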